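# Undo the clamping nut of a collet holder in the tightening fixture

## Robot

A 6-joint arm with a two-finger parallel gripper is mounted at the origin on a cart in front of the work surface, level with it; the furniture and walls round the work are solid. World frame = base frame: x ahead of the robot, y to its left, z up, the work surface at z = 0. Lengths are in m, angles in rad, forces in N, time in s.
With the tool pointing down it reaches from about 0.25 to 0.725 m from the base axis. Payload 4 kg.
Tool frame: the origin (TCP) lies on the centre line of the jaws, within the pads' length; the fingertips stand 8 mm ahead of it and the grasp point (between the pads) lies 11 mm behind it; z points along the fingers, y is the line along which they close (so a half turn about z gives the same grasp; the last joint's range is limited). The gripper opens to 85 mm and grips with 20 to 120 N. Pads are 22 mm wide; open, the fingers measure 114 mm over their backs; the gripper's body (76 mm by 85 mm) begins 54 mm behind the grasp point. The pads swing forward as they close: fully open they stand 13 mm farther back than shut.
Start: joints at [-1.13, 0.241, 0.005, 1.335, 0, 1.571], TCP at [0.213, -0.452, 0.239] pointing down, gripper open.
Joint ranges: [-2.72, 2.72], [-1.05, 1.87], [-1.09, 1.28], [-1.99, 2.15], [-1.42, 1.44], [-3.14, 3.14]. Speed limits (rad/s): [2.79, 2.79, 3.14, 3.14, 3.14, 3.14].

## Interface

Orientations are given as a unit quaternion [x, y, z, w].
In Python, from workcell import arm gives the robot as it stands.
- The arm moves only by the tool carry_out, never from a script. Its arguments are lists of equal length, an entry for each row: "translation": the shift along the tool's x, y, z in cm, a list of three; "spin": the turn about the tool's z in rad. A call has 1 to 8 rows; each row shifts and turns the commanded pose from where the row before left it, along the tool's axes as they then stand; what a row does not reach is not made up. A row lasts 1/12 s, in which the tool goes at most 41.7 mm and 7.16 degrees, less where a joint would pass 70% of its speed; a pose out of reach is approached as far as the arm can. A call is refused whole if a number of a shift passes 4.17 or a number of a turn 0.125, either way. A call with a gripper value outside its range is refused whole. "claw" is the opening, from 0 (shut) to 1 (fully open), set as the call begins (left out, the last holds). The fingers move at their own pace and stop on an object; "grip_force" is the grip in N (left out, the last holds). Time passes only in rows, so rows that do not move let the fingers close. It gives the time, the measured TCP pose, the force, the opening and the grip force at its end, in the units of the state.
- arm.state(): the state, without advancing time (a new reading comes with each control period).
- arm.get_image(name): name is "scene" or "top"; returns a dict with "pixels" (400x640x3 uint8, blue, green, red), "K" (3x3 intrinsics, pixels), "origin" and "attitude" of the camera in the world. Camera axes: x right, y down, z forward; pixel columns grow to the right and rows downward; lengths in m; the calibration is good to about 2 mm. A picture is of the moment at which its call begins. There is no depth.
- arm.finish_job(): hands the job in; it is judged then, once.
The state is a dict: "time": time; "qpos": joint angles; "qvel": joint speeds; "joint_torque": joint torques, N m; "ee_pos": TCP position; "tool_rot": TCP orientation; "ft_force": force on the tool from outside, world axes, zero at the start; "wrist_torque": the same for the moment, N m; "width": finger opening in m; "grip_force": force on a finger pad.
Only numpy, scipy, OpenCV 4.12 (cv2) and the standard library are available. Lean on these libraries where they do the work, as an engineer would, in place of code of your own. Each camera call takes 0.05 s, during which the arm holds its last target. There are 200 camera calls.

## Task

I need to change the collet in the collet holder, the one with the black clamping nut on top, now standing in the orange rack: set it taper-down in the blue tightening fixture, flange flat on the fixture and both flange slots over the fixture's keys, so that it cannot turn. Then unscrew its tight nut (anticlockwise seen from above, a bit under a quarter turn) until the lugs come free, and raise it straight up until it is just clear, one to two centimetres above the collet, with the holder staying seated. Finish while still gripping the nut there, level and over the holder, without putting it down or letting go, and leave the other holder and the two loose collets alone.

Things in the scene. Friction and masses are not known exactly. Their poses are not given: they have to be found in the camera images.
- collet_holder: bright steel collet holder, loose, 400 g, upright in a sleeve of the rack. Origin on its axis at the flange underside, z up. Below: taper shank 40 mm long, 30 mm wide at the flange, 18 mm at the tip. Flange 50 mm wide, z 0 to 18 mm, with a 13 mm wide drive slot at its +y and its -y side, cut in to 17.5 mm from the axis; grip it across x, the solid sides. A half turn makes no difference
- nose_top (a point): centre of the collet holder's nose end, z 36 mm above its origin, inside the nut. The 24 mm nose has three bayonet ridges, 31 mm across, that hold the nut. In it sits a spring collet that pushes the nut up with about 40 N; its tip reaches z 41 mm with the nut tight, 43.5 mm when it is off
- nut: black round clamping nut on the collet holder: 38 mm wide, 20 mm high, 150 g, hole in its top. Origin on its axis at its underside, z up. Tight: origin at about z 23 mm of the holder, x along the holder's x. Three pins inside sit under the holder's ridges: it cannot be pulled off unturned, and clockwise it is blocked
- nut_top (a point): centre of the nut's top, 20 mm above its origin. To undo: turn anticlockwise from above (positive about z) against the holder; it takes about 0.3 N m, then goes easy when free, and it rises 1 to 2 mm. Its lugs are free between 0.95 and 1.55 rad of turn (stop at 1.6), then it lifts straight off
- fixture: blue round tightening fixture, fixed, on an 85 (x) by 112 (y) mm aluminium plate. Origin on its axis on the worktop, z up. Two bright steel keys stand on its top at its +y and its -y side: 8 mm wide (x), 19.5 to 27.5 mm from the axis, 7.5 mm high, chamfered. They fit the holder's slots with 0.11 rad of play each way; without them nothing stops the holder turning
- socket (a point): centre of the fixture's flat top, 56 mm above the worktop and 58 mm wide, at the mouth of its taper hole (32 mm wide at the mouth, 44 mm deep, 1 mm clear all round a seated shank). A seated holder has its origin here, its x along the fixture's x, either way round
- rack: fixed aluminium plate 75 (x) by 190 (y) mm with two orange plastic sleeves, 46 mm from its centre along its +y and its -y; the rims are 52 mm above the worktop, 42 mm wide outside. A holder rests with its flange on the rim and can turn there. Origin at the plate's centre on the worktop
- endmill_holder: the other steel holder in the rack: same taper and flange, but a plain 33 mm cylinder on top, ending 40 mm above its origin (at the flange underside), and no nut. To be left alone
- collet_a: small loose steel collet, 18 mm wide, 24 mm high, on the worktop; origin at its underside. To be left alone
- collet_b: another such collet. To be left alone
There are look-alikes about, which are no part of the job. Of the things that look like the nut, the smaller one is meant.

How it is judged:
On the way, in this order (a step that is already met when the one before it is completed fails the run):
1. the collet holder is seated in the fixture on its keys, its nut still tight (z of collet_holder in the frame of fixture between 0.053 and 0.0578 m and horizontal distance between collet_holder and fixture below 0.004 m and angle between collet_holder's own z axis and vertical below 0.05 rad and angle between the x axis of collet_holder and the x axis of fixture, either way round below 0.2 rad and angle between the x axis of nut and the x axis of collet_holder, either way round below 0.35 rad and z of nut in the frame of collet_holder below 0.027 m), for 0.2 s.
2. the nut is unscrewed, still down on the holder, with the holder braced in the fixture (angle between the x axis of nut and the x axis of collet_holder, either way round above 0.85 rad and z of nut in the frame of collet_holder below 0.03 m and z of collet_holder in the frame of fixture below 0.059 m and horizontal distance between collet_holder and fixture below 0.005 m).
At the end, for the whole second after the job is handed in: the gripper holds the nut still and level (0.15 rad), off the holder, its underside 3 to 37 mm above the raised collet tip and within 10 mm of the holder's axis; the holder is seated in the fixture (within 1.8 mm of fully down, upright within 0.05 rad, slots on the keys) (z of nut in the frame of collet_holder between 0.046 and 0.08 m and horizontal distance between nut and collet_holder below 0.01 m and angle between nut's own z axis and vertical below 0.15 rad and contact force between nut and the fingers above 3 N and contact force between nut and collet_holder below 0.1 N and linear speed of nut below 0.01 m/s and z of collet_holder in the frame of fixture between 0.053 and 0.0578 m and horizontal distance between collet_holder and fixture below 0.004 m and angle between collet_holder's own z axis and vertical below 0.05 rad and angle between the x axis of collet_holder and the x axis of fixture, either way round below 0.2 rad); the arm keeps its last pose, push and grip.
It fails at once if the other holder is disturbed (distance of endmill_holder from where it was at the start of the episode above 0.012 m).
It fails at once if a loose collet is knocked about (distance of any of collet_a, collet_b from where it was at the start of the episode above 0.012 m).
It also fails if it takes over 61 s, if anything falls off the work surface, if the arm or the gripper's body presses on something with over 40 N, if the wrist force passes 120 N, or if a joint passes its speed limit or range.

## Working session

There is one attempt and no reset: what is moved stays moved. The work goes in short steps, Python scripts to look and compute and a tool call to move; the robot and the scene stay as the last step left them, time stands still between calls to the robot, and variables do not carry over. Pictures are saved under pics/ and viewed, at most 10 in all, crops included, and the job is handed in when it is done.

Besides the shell and the picture viewer there is one more tool, called after "Call:" as name(argument=value, ...) on one line, values as JSON. carry_out: Moves the arm, as the interface text tells. Its arguments: {"type":"object","properties":{"translation":{"type":"array"},"spin":{"type":"array"},"claw":{"type":"number"},"grip_force":{"type":"number"}},"required":["translation","spin"]}

```bash
mkdir -p pics; ls; python3 - <<'E'
from workcell import arm
import cv2
s=arm.state(); print({k:(v if not hasattr(v,'round') else v.round(4)) if not isinstance(v,(list,tuple)) else [round(x,4) for x in v] for k,v in s.items()})
for n in("scene","top"):
    d=arm.get_image(n); cv2.imwrite(f"pics/{n}0.png",d["pixels"]); print(n,d["K"],d["origin"],d["attitude"])
E
```

```text
pics
{'time': 0.0, 'qpos': array([-1.13  ,  0.2415,  0.0037,  1.3352, -0.    ,  1.5708]), 'qvel': array([-0.0007,  0.0012,  0.0014, -0.0008, -0.0013, -0.0005]), 'joint_torque': array([ 4.00000e-04, -3.72319e+01,  2.52407e+01,  1.70000e-02,
        0.00000e+00, -0.00000e+00]), 'ee_pos': array([ 0.2131, -0.4516,  0.2384]), 'tool_rot': array([ 9.758e-01,  2.186e-01, -2.000e-04, -1.000e-03]), 'ft_force': array([-0.729 ,  0.3695, -0.1572]), 'wrist_torque': array([-0.0281, -0.0075,  0.004 ]), 'grip_force': 0.0, 'width': 0.08543485670137914}
scene [[398.1804262    0.         318.11875195]
 [  0.         398.1804262  195.86447853]
 [  0.           0.           1.        ]] [0.05817142 0.51776194 0.59435496] [-0.29518917  0.82589708 -0.44745838  0.1747523 ]
top [[379.67347754   0.         323.23878955]
 [  0.         379.67347754 201.82308578]
 [  0.           0.           1.        ]] [ 0.45547664 -0.10156734  1.05701484] [-0.69745987  0.71541687 -0.02875736  0.03002409]
```

View pics/top0.png

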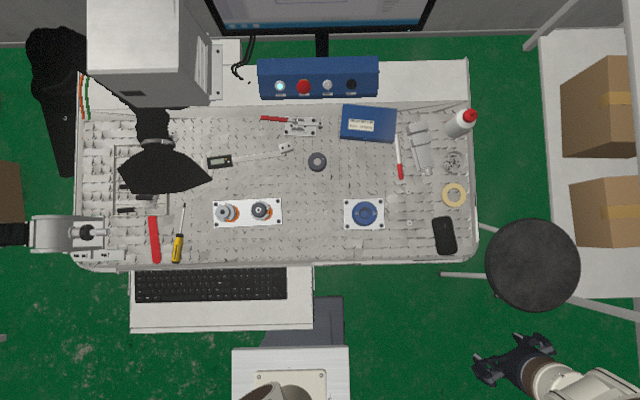

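View pics/scene0.png

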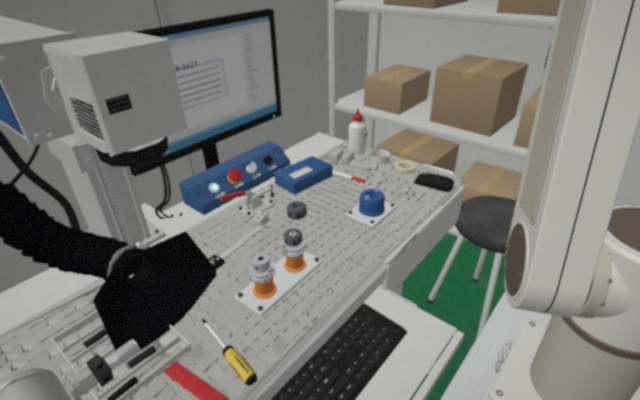

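The top view shows the rack at (247,212), with the black-nut holder at (261,211) and the endmill holder at (226,212). The fixture is at (364,214), and the larger black ring at (317,161) is a decoy. I'll enlarge the crops.

```bash
python3 - <<'E'
import cv2
import numpy as np
t=cv2.imread("pics/top0.png"); s=cv2.imread("pics/scene0.png")
c=lambda i,x,y,w,h,k:cv2.resize(i[y:y+h,x:x+w],None,fx=k,fy=k,interpolation=cv2.INTER_CUBIC)
cv2.imwrite("pics/c1.png",np.vstack([c(t,205,190,100,45,8)[:300],c(t,320,190,100,45,8)[:300]]) )
cv2.imwrite("pics/c2.png",c(s,230,165,200,150,4))
E
```

```text
(no output)
```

View pics/c1.png

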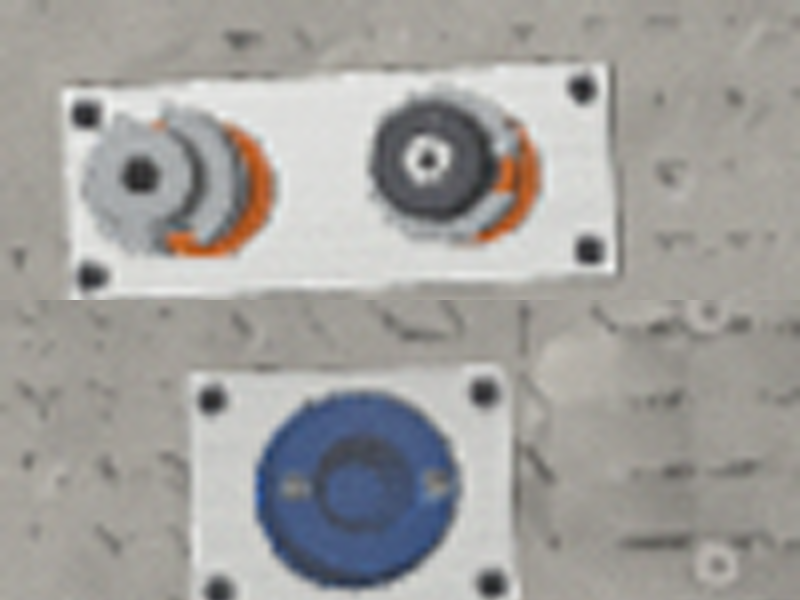

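View pics/c2.png

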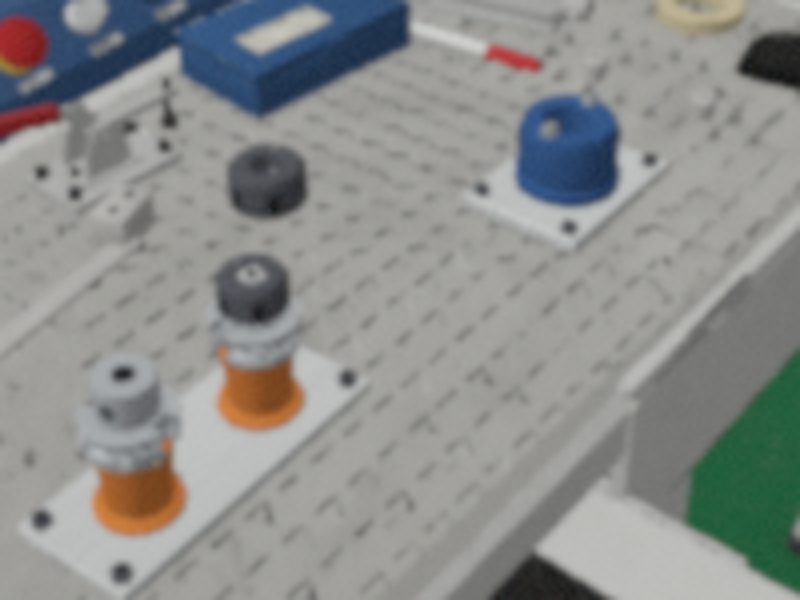

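The crops show the nut collet centre at about (258,209). The fixture keys are at (356.6,213) and (373.9,212.4), and the collets are at about (408,191) and (409,223). A holder slot faces right, at about (267.6,210). I'll compute positions and overlay model outlines to check pose and yaw.

```bash
cat > h.py <<'E'
import numpy as np, cv2
from scipy.spatial.transform import Rotation as R
K={'scene':(398.18043,318.11875,195.86448),'top':(379.67348,323.23879,201.82309)}
P={'scene':([0.05817142,0.51776194,0.59435496],[-0.29518917,0.82589708,-0.44745838,0.1747523]),'top':([0.45547664,-0.10156734,1.05701484],[-0.69745987,0.71541687,-0.02875736,0.03002409])}
def proj(n,p):
    q=(np.atleast_2d(p)-P[n][0])@R.from_quat(P[n][1]).as_matrix(); f,cx,cy=K[n]
    return np.c_[q[:,0]/q[:,2]*f+cx,q[:,1]/q[:,2]*f+cy]
def onz(n,u,v,z):
    f,cx,cy=K[n]; d=R.from_quat(P[n][1]).as_matrix()@[(u-cx)/f,(v-cy)/f,1]; o=np.array(P[n][0])
    return o+d*(z-o[2])/d[2]
def circ(c,r,z):
    a=np.linspace(0,2*np.pi,60); return np.c_[c[0]+r*np.cos(a),c[1]+r*np.sin(a),0*a+z]
def draw(img,n,p,off,k,col):
    q=((proj(n,p)-off+.5)*k-.5); cv2.polylines(img,[np.round(q*16).astype(int)],False,col,1,cv2.LINE_AA,4)
def crop(i,x,y,w,h,k): return cv2.resize(i[y:y+h,x:x+w],None,fx=k,fy=k,interpolation=cv2.INTER_CUBIC)
E
python3 - <<'E'
from h import *
g=lambda x,y,ox,oy:((x+.5)/8-.5+ox,(y+.5)/8-.5+oy)
p=lambda n,a,z:print(n,onz('top',*a,z).round(4))
p('nut collet',g(428,158,205,190),.093)
p('k1',g(297,187,320,190),.0635);p('k2',g(435,183,320,190),.0635)
for b in((211,99),(483,93),(217,290),(491,283)):p('fbolt',g(*b,320,190),.01)
for b in((87,114),(583,88),(92,276),(590,250)):p('rbolt',g(*b,205,190),.01)
p('ca',g(708,10,320,190),.024);p('cb',g(716,262,320,190),.024)
g4=lambda x,y:((x+.5)/4-.5+230,(y+.5)/4-.5+165)
q=lambda n,a,z:print('S',n,onz('scene',*a,z).round(4))
q('nut collet',g4(252,272),.093);q('k',g4(549,127),.0635);q('k',g4(588,101),.0635)
for b in((481,188),(569,227),(650,159)):q('fb',g4(*b),.01)
for b in((41,519),(122,573),(347,377)):q('rb',g4(*b),.01)
E
```

```text
nut collet [0.521  0.0654 0.093 ]
k1 [ 0.5069 -0.1877  0.0635]
k2 [ 0.507  -0.2329  0.0635]
fbolt [ 0.5408 -0.1636  0.01  ]
fbolt [ 0.5405 -0.2576  0.01  ]
fbolt [ 0.4749 -0.1636  0.01  ]
fbolt [ 0.4749 -0.2579  0.01  ]
rbolt [0.5449 0.1977 0.01  ]
rbolt [0.5495 0.0259 0.01  ]
rbolt [0.4888 0.196  0.01  ]
rbolt [0.4934 0.0243 0.01  ]
ca [ 0.5659 -0.3335  0.024 ]
cb [ 0.4798 -0.3324  0.024 ]
S nut collet [0.5241 0.0647 0.093 ]
S k [ 0.507  -0.1811  0.0635]
S k [ 0.5048 -0.2212  0.0635]
S fb [ 0.5457 -0.1651  0.01  ]
S fb [ 0.4783 -0.1646  0.01  ]
S fb [ 0.4786 -0.2598  0.01  ]
S rb [0.5473 0.1995 0.01  ]
S rb [0.4905 0.1979 0.01  ]
S rb [0.4964 0.0255 0.01  ]
```

```bash
cat > ov.py <<'E'
from h import *
def holder(img,n,c,z0,yaw,off,k,tilt=None,nut=True):
    G=(0,255,0);Y=(0,255,255)
    for z in(z0,z0+.018): draw(img,n,circ(c,.025,z),off,k,G)
    if nut: draw(img,n,circ(c,.019,z0+.043),off,k,(255,0,255))
    for sg in(1,-1):
        for z in(z0,z0+.018):
            l=np.array([[-.0065,.0241],[-.0065,.0175],[.0065,.0175],[.0065,.0241]])*sg
            l=l@R.from_euler('z',yaw).as_matrix()[:2,:2].T+c
            draw(img,n,np.c_[l,[z]*4],off,k,Y)
E
python3 - <<'E'
from ov import *
t=cv2.imread("pics/top0.png"); s=cv2.imread("pics/scene0.png")
rows=[]
for img,n,o,c in((t,'top',(246,198),(.5212,.0652)),(s,'scene',(278,226),(.5235,.0650))):
    a=crop(img,*o,33,25,12); r=[a]
    b=a.copy(); holder(b,n,c,.052,0.06,np.array(o),12); r.append(b); rows.append(np.hstack(r))
cv2.imwrite("pics/c3.png",np.vstack(rows)); 
E
```

```text
(no output)
```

View pics/c3.png

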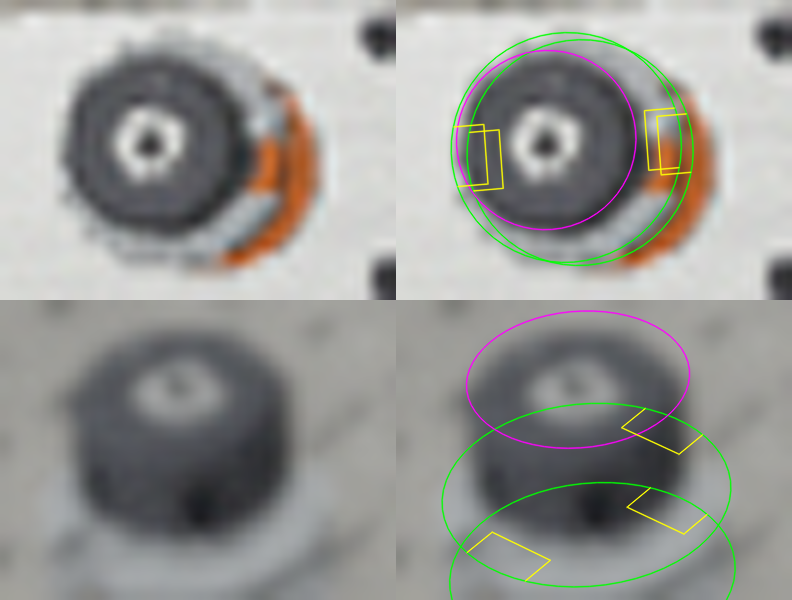

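The top crop shows the slot at about (267.5,211.5), so the holder yaw is roughly -0.2 rad. The nut is centred near (258.5,209.5). I plan to grip the nut and carry the whole holder by it, so first I move above it.

Call:
carry_out(translation=[[3.1,-2.1,0],[3.1,-2.1,0],[3.1,-2.1,0],[3.1,-2.1,0],[3.1,-2.1,0],[3.1,-2.1,0],[3.1,-2.1,0],[3.1,-2.1,0]], spin=[0,0,0,0,0,0,0,0], claw=0.85)

```text
time: 0.77
ee_pos: [0.3662, -0.1927, 0.2391]
tool_rot: [0.976, 0.218, -0.0, -0.0]
ft_force: [0.4, -0.4, 0.0]
width: 0.0724
grip_force: 0.0
```

Call:
carry_out(translation=[[3.1,-2.1,0],[3.1,-2.1,0],[3.1,-2.1,0],[3.1,-2.1,0],[3.1,-2.1,0],[3.1,-2.1,0],[3.1,-2.1,0],[0,0,0]], spin=[0,0,0,0,0,0,0,0])

```text
time: 1.43
ee_pos: [0.502, 0.0363, 0.2384]
tool_rot: [0.975, 0.222, 0.001, -0.001]
ft_force: [1.0, -0.4, 0.2]
width: 0.0725
grip_force: 0.0
```

Call:
carry_out(translation=[[0,0,0],[0,0,0]], spin=[0,0])

```text
time: 1.6
ee_pos: [0.4988, 0.031, 0.2386]
tool_rot: [0.976, 0.219, -0.001, 0.0]
ft_force: [-0.3, 0.1, -0.8]
width: 0.0725
grip_force: 0.0
```

Call:
carry_out(translation=[[1.8,-1.05,1],[1.75,-1.05,2],[0,0,2.5],[0,0,2.5],[0,0,2.5],[0,0,1.5],[0,0,0],[0,0,0]], spin=[0,0,0,0,0,0,0,0])

```text
time: 2.27
ee_pos: [0.5215, 0.0637, 0.1189]
tool_rot: [0.976, 0.218, -0.001, -0.0]
ft_force: [0.5, 0.1, -0.4]
width: 0.0723
grip_force: 0.0
```

```bash
cat > look.py <<'E'
import sys
from workcell import arm
from ov import *
# args: name cx cy z0 yaw
a=sys.argv; c=(float(a[2]),float(a[3])); z0=float(a[4]); yaw=float(a[5]); nut=1
s=arm.state(); print(s['time'],s['ee_pos'].round(4),R.from_quat(s['tool_rot']).as_matrix().round(3)[:,0],s['qpos'].round(3),s['ft_force'].round(1),s['wrist_torque'].round(2))
rows=[]
for n in('top','scene'):
    img=arm.get_image(n)['pixels']; q=proj(n,[c[0],c[1],z0+.025])[0]; o=np.round(q-[24,18]).astype(int)
    x=crop(img,*o,49,37,8); b=x.copy(); holder(b,n,c,z0,yaw,o,8); rows.append(np.hstack([x,b]))
cv2.imwrite(f"pics/{a[1]}.png",np.vstack(rows))
E
python3 look.py l1 .522 .065 .052 -.2
```

```text
2.2667 [0.5215 0.0637 0.1189] [ 0.905  0.425 -0.002] [ 0.122  0.375 -0.134  1.064 -0.     2.825] [ 0.5  0.1 -0.4] [-0.01 -0.08 -0.01]
```

View pics/l1.png

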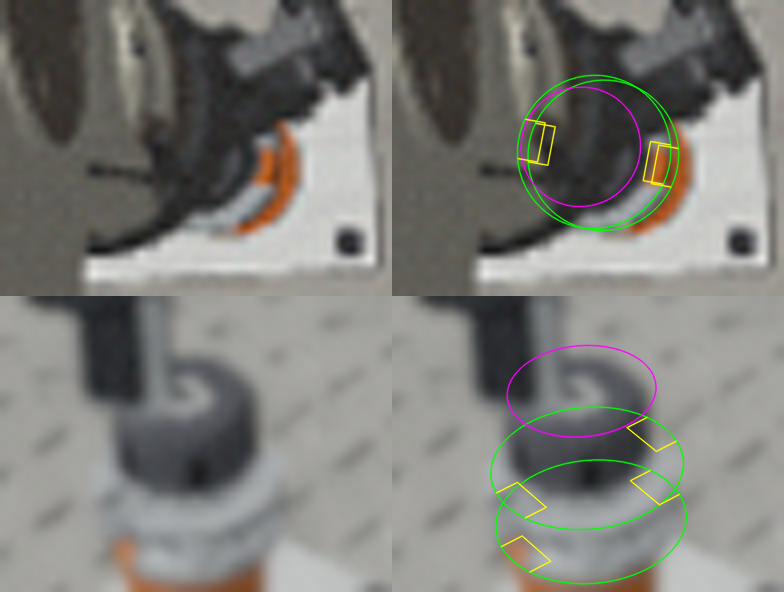

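The slot sits on the yaw -0.2 overlay in both views: top at (265,167) in the crop and scene at (125,550). The open jaws straddle the nut, so I descend and close.

Call:
carry_out(translation=[[0.1,-0.1,1.2],[0,0,1.2],[0,0,0.9],[0,0,0.5],[0,0,0],[0,0,0]], spin=[0,0,0,0,0,0])

```text
time: 2.87
ee_pos: [0.5233, 0.0665, 0.0817]
tool_rot: [0.976, 0.219, 0.0, 0.0]
ft_force: [1.5, 0.5, -0.1]
width: 0.0725
grip_force: 0.0
```

Call:
carry_out(translation=[[0,0,0],[0,0,0],[0,0,0],[0,0,0],[0,0,0],[0,0,0],[0,0,0],[0,0,0]], spin=[0,0,0,0,0,0,0,0], claw=0.0, grip_force=80)

```text
time: 3.53
ee_pos: [0.5239, 0.0664, 0.0824]
tool_rot: [0.976, 0.219, 0.001, 0.0]
ft_force: [-1.1, -1.4, 6.7]
width: 0.0351
grip_force: 79.4
```

Call:
carry_out(translation=[[0,0,-0.5],[0,0,-1],[0,0,-2],[0,0,-2.5],[0,0,-2.5],[0,0,-2.5],[0,0,-1],[0,0,0]], spin=[0,0,0,0,0,0,0,0])

```text
time: 4.2
ee_pos: [0.5246, 0.0669, 0.2039]
tool_rot: [0.976, 0.219, 0.003, 0.0]
ft_force: [-0.1, 0.7, -5.8]
width: 0.0351
grip_force: 80.8
```

Call:
carry_out(translation=[[0,0,0],[0,0,0],[0,0,0],[0,0,0]], spin=[0,0,0,0])

```text
time: 4.53
ee_pos: [0.522, 0.0664, 0.1995]
tool_rot: [0.976, 0.219, -0.002, -0.0]
ft_force: [0.5, -0.7, -4.5]
width: 0.0356
grip_force: 80.8
```

```bash
python3 look.py l2 .523 .066 .172 -.2
```

```text
4.5333 [0.522  0.0664 0.1995] [ 0.904  0.427 -0.004] [1.270e-01 3.150e-01 1.000e-03 1.260e+00 0.000e+00 2.827e+00] [ 0.5 -0.7 -4.5] [-0.04  0.02  0.05]
```

View pics/l2.png

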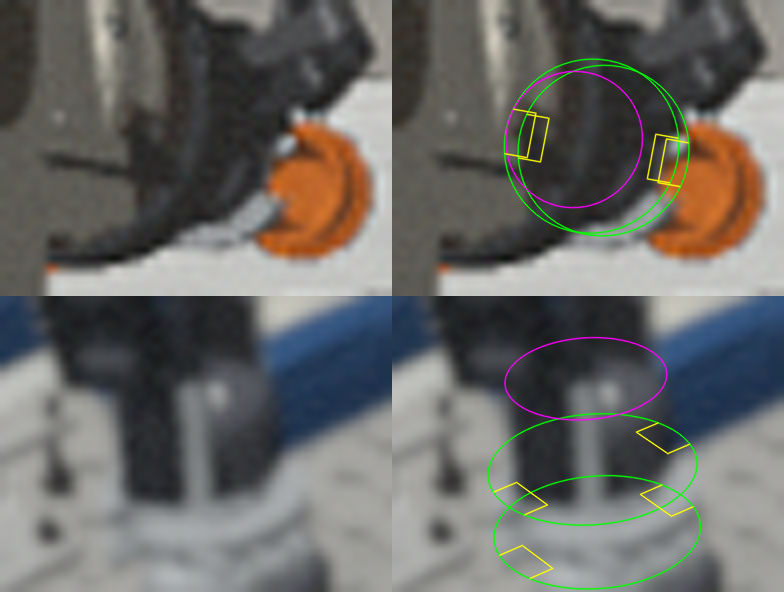

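The holder is lifted. In the top crop the slot centre is near (272,172), giving a yaw of about -0.25. Next: carry it over the fixture and turn it by +0.25.

Call:
carry_out(translation=[[-0.7,1.3,0],[-1.4,2.6,0],[-1.5,2.8,0],[-1.5,2.8,0],[-1.5,2.8,0],[-1.5,2.8,0],[-1.5,2.8,0],[-1.5,2.8,0]], spin=[0,0,0,0,0,0,0,0])

```text
time: 5.3
ee_pos: [0.5106, -0.1694, 0.2009]
tool_rot: [0.976, 0.219, -0.0, -0.0]
ft_force: [0.0, -0.2, -5.7]
width: 0.0353
grip_force: 80.9
```

Call:
carry_out(translation=[[-1.2,2.2,0],[-0.7,1.5,0],[-0.03,0.02,0],[0,0,0],[0,0,0],[0,0,0],[0,0,0],[0,0,0]], spin=[0,0,-0.05,-0.1,-0.1,0,0,0])

```text
time: 5.97
ee_pos: [0.5094, -0.2098, 0.201]
tool_rot: [0.941, 0.338, -0.0, -0.0]
ft_force: [-0.6, 0.0, -5.9]
width: 0.0354
grip_force: 81.1
```

```bash
python3 look.py l3 .509 -.211 .172 0
```

```text
5.9667 [ 0.5094 -0.2098  0.201 ] [ 0.772  0.636 -0.   ] [-0.391  0.36   0.07   1.281  0.     2.062] [-0.6  0.  -5.9] [ 0.   -0.06 -0.01]
```

View pics/l3.png

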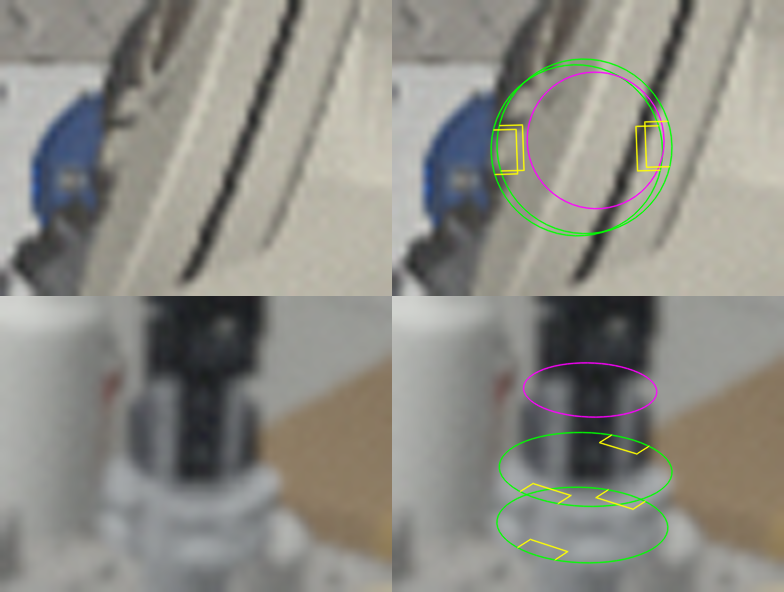

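The slot is too blurred to read in this view, so I'll find the fit by feel: descend to just above the keys.

Call:
carry_out(translation=[[0,0,1.5],[0,0,2.5],[0,0,2.5],[0,0,2],[0,0,1.2],[0,0,0.6],[0,0,0],[0,0,0]], spin=[0,0,0,0,0,0,0,0])

```text
time: 6.73
ee_pos: [0.5097, -0.2099, 0.0987]
tool_rot: [0.941, 0.338, 0.0, 0.0]
ft_force: [0.2, -0.8, -6.4]
width: 0.0349
grip_force: 81.1
```

Call:
carry_out(translation=[[0,0,0.2],[0,0,0.2],[0,0,0.1],[0,0,0],[0,0,0]], spin=[0,0,0,0,0])

```text
time: 7.15
ee_pos: [0.5095, -0.2099, 0.0936]
tool_rot: [0.941, 0.339, 0.0, 0.0]
ft_force: [-0.1, -0.5, -5.9]
width: 0.0354
grip_force: 81.1
```

Call:
carry_out(translation=[[0,0,0.1],[0,0,0.1],[0,0,0.0],[0,0,0]], spin=[0,0,0,0])

```text
time: 7.48
ee_pos: [0.5097, -0.21, 0.0914]
tool_rot: [0.941, 0.339, 0.0, 0.0]
ft_force: [0.9, -0.4, -5.7]
width: 0.0356
grip_force: 81.2
```

Call:
carry_out(translation=[[0,0,0.1],[0,0,0.0],[0,0,0]], spin=[0,0,0])

```text
time: 7.73
ee_pos: [0.5098, -0.21, 0.0903]
tool_rot: [0.941, 0.339, 0.0, 0.0]
ft_force: [1.8, 0.1, -5.6]
width: 0.035
grip_force: 81.1
```

Call:
carry_out(translation=[[0,0,0.1],[0,0,0.1],[0,0,0],[0,0,0]], spin=[0,0,0,0])

```text
time: 8.07
ee_pos: [0.5097, -0.2099, 0.0883]
tool_rot: [0.941, 0.339, 0.0, 0.0]
ft_force: [2.3, -0.7, -6.1]
width: 0.0353
grip_force: 81.2
```

Call:
carry_out(translation=[[0,0,0.1],[0,0,0.05],[0,0,0],[0,0,0]], spin=[0,0,0,0])

```text
time: 8.4
ee_pos: [0.5097, -0.2099, 0.0869]
tool_rot: [0.941, 0.339, 0.0, 0.0]
ft_force: [2.7, -0.1, -5.2]
width: 0.0351
grip_force: 81.3
```

Call:
carry_out(translation=[[0.04,0.03,0.05],[0,0,0.05],[0,0,0.05],[0,0,0],[0,0,0]], spin=[0,0,0,0,0])

```text
time: 8.82
ee_pos: [0.51, -0.2098, 0.0864]
tool_rot: [0.941, 0.339, 0.0, 0.0]
ft_force: [-2.2, 2.0, 6.1]
width: 0.0354
grip_force: 82.3
```

```bash
python3 -c "
from workcell import arm
s=arm.state();print(s['ee_pos'].round(4),s['ft_force'].round(1),s['wrist_torque'].round(2),s['qpos'].round(3))"
```

```text
[ 0.51   -0.2098  0.0864] [-2.2  2.   6.1] [ 0.37  0.34 -0.07] [-0.39   0.452 -0.108  1.01   0.     2.06 ]
```

It seated at TCP z 0.0864, passing the key height without contact. Now I unscrew in stages, watching the forces.

Call:
carry_out(translation=[[0,0,0],[0,0,0],[0,0,0],[0,0,0],[0,0,0],[0,0,0]], spin=[0,0,0,-0.06,-0.06,-0.06], grip_force=100)

```text
time: 9.32
ee_pos: [0.5108, -0.2102, 0.0871]
tool_rot: [0.906, 0.423, 0.001, 0.001]
ft_force: [-1.6, 2.0, 9.4]
width: 0.0346
grip_force: 99.5
```

Call:
carry_out(translation=[[0,0,0],[0,0,0],[0,0,0],[0,0,0]], spin=[-0.06,-0.06,-0.06,0])

```text
time: 9.65
ee_pos: [0.5112, -0.21, 0.0872]
tool_rot: [0.865, 0.503, 0.001, 0.001]
ft_force: [-0.4, 2.6, 7.5]
width: 0.0345
grip_force: 99.3
```

```bash
python3 -c "
from workcell import arm
s=arm.state();print(s['ee_pos'].round(4),s['ft_force'].round(1),s['wrist_torque'].round(2),s['qpos'].round(3))"
```

```text
[ 0.5112 -0.21    0.0872] [-0.4  2.6  7.5] [0.41 0.05 0.06] [-3.900e-01  4.510e-01 -1.070e-01  1.009e+00  1.000e-03  1.698e+00]
```

Call:
carry_out(translation=[[0,0,0],[0,0,0],[0,0,0],[0,0,0]], spin=[-0.08,-0.08,-0.08,-0.08])

```text
time: 9.98
ee_pos: [0.5111, -0.2095, 0.0878]
tool_rot: [0.773, 0.635, 0.002, 0.001]
ft_force: [-2.9, 3.6, 17.4]
width: 0.0348
grip_force: 100.5
```

```bash
python3 -c "
from workcell import arm
s=arm.state();print(s['ee_pos'].round(4),s['ft_force'].round(1),s['wrist_torque'].round(2),s['qpos'].round(3))
import cv2
for n in('top','scene'): cv2.imwrite('pics/u_%s.png'%n,arm.get_image(n)['pixels'])
from ov import *
rows=[]
im=cv2.imread('pics/u_scene.png');b=[]
for n in['scene']:
    q=proj(n,[.509,-.2107,.08])[0];o=np.round(q-[25,22]).astype(int);x=crop(im,*o,50,45,8);y=x.copy();holder(y,n,(.509,-.2107),.056,0,o,8);b=np.hstack([x,y])
cv2.imwrite('pics/l4.png',b)
"
```

```text
[ 0.5111 -0.2095  0.0878] [-2.9  3.6 17.4] [ 0.88  0.58 -0.16] [-0.39   0.45  -0.107  1.011  0.002  1.377]
```

View pics/l4.png

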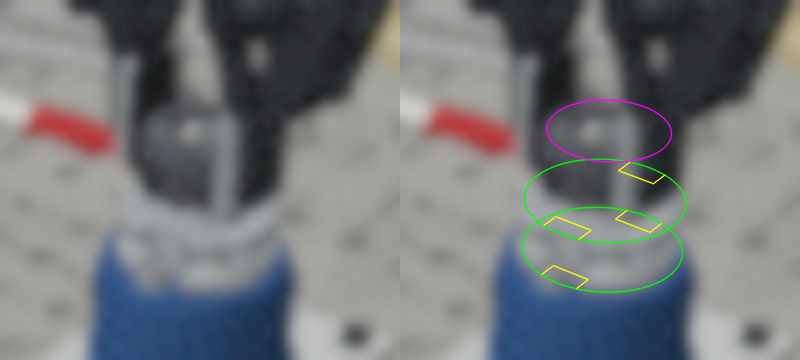

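The scene crop shows the holder down on the blue fixture, with a slot and key at about (160,275) in the crop. The upward force is rising as the nut climbs, so I continue and ease up slightly.

Call:
carry_out(translation=[[0,0,-0.05],[0,0,0],[0,0,0],[0,0,-0.03],[0,0,0]], spin=[-0.07,-0.07,-0.07,-0.07,0])

```text
time: 10.5
ee_pos: [0.5105, -0.2099, 0.0879]
tool_rot: [0.677, 0.736, 0.0, 0.001]
ft_force: [-1.9, 2.0, 7.6]
width: 0.0349
grip_force: 99.4
```

```bash
python3 -c "
from workcell import arm
s=arm.state();print(s['ee_pos'].round(4),s['ft_force'].round(1),s['wrist_torque'].round(2),s['qpos'].round(3))"
```

```text
[ 0.5105 -0.2099  0.0879] [-1.9  2.   7.6] [ 0.45  0.45 -0.04] [-0.39   0.45  -0.107  1.012  0.     1.098]
```

Call:
carry_out(translation=[[0,0,0],[0,0,0],[0,0,0],[0,0,0],[0,0,0],[0,0,0]], spin=[-0.07,-0.07,-0.07,-0.07,0,0])

```text
time: 11.0
ee_pos: [0.5102, -0.2098, 0.0879]
tool_rot: [0.569, 0.822, 0.0, 0.001]
ft_force: [-2.2, 1.8, 9.5]
width: 0.035
grip_force: 99.5
```

```bash
python3 -c "
from workcell import arm
s=arm.state();print(s['ee_pos'].round(4),s['ft_force'].round(1),s['wrist_torque'].round(2),s['qpos'].round(3))"
```

```text
[ 0.5102 -0.2098  0.0879] [-2.2  1.8  9.5] [0.49 0.62 0.1 ] [-0.39   0.45  -0.107  1.012  0.     0.82 ]
```

Call:
carry_out(translation=[[0,0,0],[0,0,0],[0,0,-0.1],[0,0,-0.1],[0,0,-0.1],[0,0,0],[0,0,0]], spin=[-0.06,-0.04,0,0,0,0,0])

```text
time: 11.58
ee_pos: [0.5097, -0.21, 0.0888]
tool_rot: [0.527, 0.85, -0.0, -0.0]
ft_force: [-0.8, 0.4, -1.1]
width: 0.0344
grip_force: 99.6
```

```bash
python3 -c "
from workcell import arm
s=arm.state();print(s['ee_pos'].round(4),s['ft_force'].round(1),s['wrist_torque'].round(2),s['qpos'].round(3))"
```

```text
[ 0.5097 -0.21    0.0888] [-0.8  0.4 -1.1] [-0.01  0.04 -0.04] [-0.391  0.45  -0.104  1.017 -0.     0.721]
```

Call:
carry_out(translation=[[0,0,-0.15],[0,0,-0.15],[0,0,-0.15],[0,0,0],[0,0,0]], spin=[0,0,0,0,0])

```text
time: 12.0
ee_pos: [0.5099, -0.2099, 0.0937]
tool_rot: [0.527, 0.85, -0.0, -0.0]
ft_force: [-1.3, 0.2, -0.6]
width: 0.035
grip_force: 99.7
```

Call:
carry_out(translation=[[0,0,-0.3],[0,0,-0.5],[0,0,-0.6],[0,0,-0.6],[0,0,-0.5],[0,0,-0.3],[0,0,0],[0,0,0]], spin=[0,0,0,0,0,0,0,0])

```text
time: 12.67
ee_pos: [0.5101, -0.2099, 0.1219]
tool_rot: [0.527, 0.85, 0.0, 0.0]
ft_force: [0.1, -0.9, -1.4]
width: 0.0348
grip_force: 99.7
```

Call:
carry_out(translation=[[0,0,0],[0,0,0],[0,0,0],[0,0,0],[0,0,0],[0,0,0]], spin=[0,0,0,0,0,0])

```text
time: 13.17
ee_pos: [0.5099, -0.2098, 0.1215]
tool_rot: [0.527, 0.85, -0.0, -0.0]
ft_force: [0.6, 0.5, -2.4]
width: 0.0346
grip_force: 99.7
```

```bash
python3 -c "
from workcell import arm
from ov import *
s=arm.state();print(s['time'],s['ee_pos'].round(4),s['ft_force'].round(1),s['qvel'].round(3))
im=arm.get_image('scene')['pixels'];n='scene'
q=proj(n,[.509,-.2107,.09])[0];o=np.round(q-[30,30]).astype(int);x=crop(im,*o,60,60,8)
cv2.imwrite('pics/l5.png',x)"
```

```text
13.1667 [ 0.5099 -0.2098  0.1215] [ 0.6  0.5 -2.4] [ 0.001 -0.001  0.001  0.     0.    -0.001]
```

View pics/l5.png

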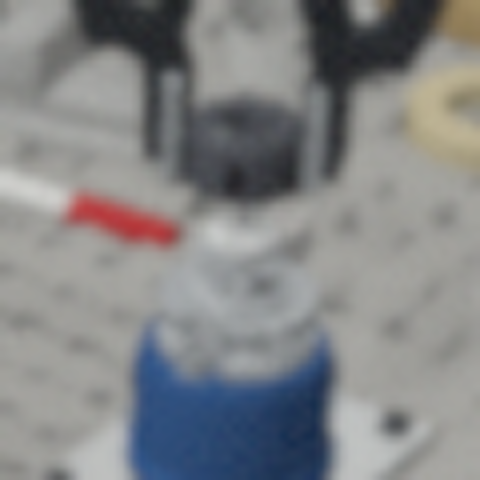

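The picture shows the nut held level at about (245,145), clear above the bare nose and collet at (235,225). The holder is seated on the blue fixture at (240,330), so I hand the job in.

```bash
python3 -c "
from workcell import arm
print(arm.finish_job())"
```

```text
the job is handed in; nothing more can be done
None
```

I seated the collet holder on the fixture's keys, unscrewed the nut and handed the job in at about 13 s, still gripping the nut level about 1.5 cm above the collet; the hand-in returned no verdict.

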